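# Free the marble rod: press the splitter's clamp lever through the chip guard's window

### The arm

A 6-joint arm with a two-finger parallel gripper is mounted at the origin on the work surface. World frame = base frame: x ahead of the robot, y to its left, z up, the work surface at z = 0. Lengths are in m, angles in rad, forces in N, time in s.
With the tool pointing down it reaches from about 0.275 to 0.825 m from the base axis. Payload 4.9 kg.
Tool frame: the origin (TCP) lies midway between the tips of the shut fingers; the grasp point (between the pads) lies 19 mm behind it; y points along the fingers, x is the direction in which the jaws open and shut, and the axes are right-handed (so a half turn about y gives the same grasp; the last joint's range is limited). The gripper opens to 85 mm and grips with 20 to 120 N. Pads are 22 mm wide; open, the fingers measure 114 mm over their backs; the gripper's body (76 mm by 85 mm) begins 54 mm behind the grasp point. The pads swing forward as they close: fully open they stand 13 mm farther back than shut.
Start: joints at [1.075, 0.326, -0.193, 1.052, 0, 1.437], TCP at [0.195, 0.514, 0.205] pointing down, gripper open.
Joint ranges: [-2.65, 2.65], [-0.97, 1.79], [-1.3, 1.35], [-1.93, 2.1], [-1.47, 1.37], [-3.14, 3.14]. Speed limits (rad/s): [2.57, 2.57, 3.14, 3.14, 3.14, 3.14].

### API

Orientations are given as a rotation vector (axis times angle).
In Python, from rig import r, jaws, solve_ik, optics gives the robot as it stands. Calls block until the motion is done:
- r.move_pose(position, orientation): joint-space move of the TCP to a pose.
- r.move_l(position, attitude=None, feed=0.15, force_limit=None): straight line of the TCP; attitude=None keeps the orientation; feed is the mean speed in m/s. With force_limit (N) it stops when the force on the tool has changed by that much, and returns True; else False.
- r.movej(angles): joint-space move.
- jaws.open_jaws() and jaws.clamp(strength=None): open the fingers fully, or close them until they stop; strength is the grip in N (None keeps the last).
- r.sleep(seconds).
- solve_ik(position, orientation): joint angles nearest the present ones, or None.
- r.read_state(): the state.
- optics.snapshot(name): name is "scene" or "top" or "wrist"; returns a dict with "frame" (400x640x3 uint8, red, green, blue), "depth" (400x640 float32, m along the optical axis (not along the pixel's ray), 0 where there is no reading), "fovy" (degrees; the focal length in pixels is half the picture's height over the tangent of half this angle, whatever the lens; pixels are square), "cx", "cy" (the principal point, pixels), "distortion" ([k1, k2, p1, p2, k3] as OpenCV has them; the pictures are not rectified), "eye" and "orientation" of the camera in the world; the wrist camera has in their place "T_tool_cam" (4x4, takes a point from camera to tool coordinates, whose origin is the TCP and whose axes are the tool frame's). Camera axes: x right, y down, z forward; pixel columns grow to the right and rows downward; lengths in m; the calibration is good to about 2 mm. A picture is of the moment at which its call begins: read the wrist's pose just before it.
A pose or a line that the arm cannot do raises r.PlanningError and nothing moves.
- r.sign_off(): hands the job in, once; it reports no verdict.
The state is a dict: "time_s": time; "q": joint angles; "joint_vel": joint speeds; "effort": joint torques, N m; "tool_pos": TCP position; "eef_rot": TCP orientation; "wrist_force": force on the tool from outside, world axes, zero at the start; "wrist_torque": the same for the moment, N m; "finger_gap": finger opening in m.
Only numpy, scipy, OpenCV 4.12 (cv2) and the standard library are available. Lean on these libraries where they do the work, as an engineer would, in place of code of your own. Each camera call takes 0.05 s, during which the arm holds its last target.

### The job

A marble rod is held under the spring clamp of the bench splitter. Reach down through the window in the chip guard, without touching the guard, press the clamp's lever right down with the fingertips so that its foot lifts off the rod, and finish while still holding the lever down, so that I can draw the rod out myself. Nothing is to be gripped or picked up: leave the rod, the tub, the nippers and the rubbing stone where they are.

Things in the scene. Friction and masses are not known exactly. Their poses are not given: they have to be found in the camera images.
- window (a point): Centre of the window in the chip guard's level top, at the upper face of its rubber edging, 128 mm above the bench. The clear opening is 86 mm along its x and 98 mm along its y; z is up. The black edging is 4 mm wide and 9 mm high. The guard stands up to 12 mm to either side along y, so the lever's pad is not always midway in the window.
- lever_pad (a point): Centre of the upper face of the lever's pad, a bare metal plate 34 mm (y) by 26 mm (x) by 6 mm under the window. It moves with the lever: at rest about 113 mm above the bench (15 mm below the window's rim), tilted 0.18 rad, near edge higher; fully pressed it is 23 mm lower, 4 mm nearer the robot's side (-x), tilted 0.18 rad the other way.
- clamp_lever (a joint): Angle of the spring clamp, a steel rocker on a level pin 60 mm beyond the pad (+x of the window's axes) at 90 mm above the bench: 0 with its foot on the rod, 0.36 rad at the stop, pad fully down. The spring needs about 4 N on the pad to start and 8 N at the stop, and it returns the lever when let go.
- clamp_foot (a point): Underside of the clamp's round rubber foot (17 mm across), 110 mm beyond the pad; it rests on the rod and rises about 16 mm when the lever is fully pressed.
- rod_mid (a point): Centre of the loose marble rod, 22 mm (x) by 290 mm (y) by 10 mm high, lying on the splitter's feed table under the foot, its lower face 60 mm above the bench; its left end sticks out past the guard. It must stay where it is.
- splitter: Bench splitter, fixed: cast base 260 mm (x, away from the robot) by 340 mm (y), 30 mm high; origin under its centre. On its right, at y = -115 mm, stands the blade yoke, 160 mm along x, 240 mm high with its cheeks; from there a fixed hand lever slants up to the right, to y = -360 mm, 350 mm above the bench.
- guard: The chip guard with the window, fixed; axes as the splitter's. Its origin lies on the bench, 60 mm beyond (+x) and 50 mm to the right (-y) of the window's centre. The 3 mm top, grey steel and behind it clear (upper face 125 mm over the bench) spans x -124 to 100 mm, y -62 to 150 mm from the origin; clear sheets close its front, back and left end. Not to be touched.
- tub_mid (a point): Centre of an open clear plastic tub of tesserae, 94 mm across, 72 mm high, loose on the bench. Leave it alone.
- nippers_mid (a point): Middle of the loose tile nippers, about 205 mm long along x, 75 mm wide, 20 mm high. Leave them alone.
- stone_mid (a point): Centre of the loose rubbing stone, 35 by 72 by 26 mm high. Leave it alone.

How it is judged:
By the outcome, as a careful person would: the job done as asked, in the order asked, and still so for the second after the job is handed in, while the arm keeps its last pose, push and grip.
It also fails if it takes over 29 s, if anything falls off the work surface, if the arm or the gripper's body presses on something with over 40 N, if the wrist force passes 120 N, or if a joint passes its speed limit or range.

## Working session

There is one attempt and no reset: what is moved stays moved. The work goes in short steps, each a Python script; the robot and the scene stay as the last script left them, time stands still between calls to the robot, and variables do not carry over. Pictures are saved under pics/ and viewed, and the job is handed in when it is done.

```bash
ls; mkdir -p pics; python3 - <<'E'
from rig import r, jaws, solve_ik, optics
import cv2, pickle
print(r.read_state())
for n in ("scene","top","wrist"):
    s=optics.snapshot(n)
    pickle.dump(s,open(f"pics/{n}0.pkl","wb"))
    cv2.imwrite(f"pics/{n}0.png",s["frame"][:,:,::-1])
    print(n,{k:v for k,v in s.items() if k not in("frame","depth")})
E
```

```text
pics
{'time_s': 0.0, 'q': array([ 1.07480442e+00,  3.26975154e-01, -1.93598106e-01,  1.05202407e+00,
       -3.44117548e-06,  1.43658154e+00]), 'joint_vel': array([ 0.00140768, -0.00141524,  0.00018746,  0.00010931,  0.00028316,
       -0.00045287]), 'effort': array([ 2.08401507e-03, -4.43400657e+01,  2.62436843e+01,  1.55235309e-02,
        5.12359247e-05,  1.09630091e-05]), 'tool_pos': array([0.19435137, 0.51382252, 0.20387948]), 'eef_rot': array([-1.35974852, -0.93749182,  0.94014118]), 'wrist_force': array([-0.80839888,  0.2048694 , -1.20428836]), 'wrist_torque': array([ 0.04782552, -0.09914141, -0.0166717 ]), 'finger_gap': 0.08545912708314225}
scene {'fovy': 56.464887419623885, 'cx': 320.7071983720554, 'cy': 199.56805327021937, 'distortion': array([0.02462321, 0.        , 0.        , 0.        , 0.        ]), 'eye': array([0.9051186 , 0.3440556 , 0.85300453]), 'orientation': array([-1.10587042, -2.59399537,  0.74089651])}
top {'fovy': 53.18235085145261, 'cx': 318.0869794791199, 'cy': 195.26834837082808, 'distortion': array([-0.00918538,  0.        ,  0.        ,  0.        ,  0.        ]), 'eye': array([0.38294759, 0.03859176, 1.2784032 ]), 'orientation': array([-2.15424541,  2.1022683 , -0.16101547])}
wrist {'fovy': 62.98945644273206, 'cx': 327.5212086569604, 'cy': 201.6483626798726, 'distortion': array([0.00141395, 0.        , 0.        , 0.        , 0.        ]), 'T_tool_cam': array([[ 9.99999895e-01, -2.67577441e-04,  3.72866053e-04,
         2.53481724e-03],
       [-4.35796532e-04, -2.98882454e-01,  9.54289835e-01,
        -1.69372411e-01],
       [-1.43903311e-04, -9.54289897e-01, -2.98882539e-01,
         7.60534383e-02],
       [ 0.00000000e+00,  0.00000000e+00,  0.00000000e+00,
         1.00000000e+00]])}
```

View pics/scene0.png

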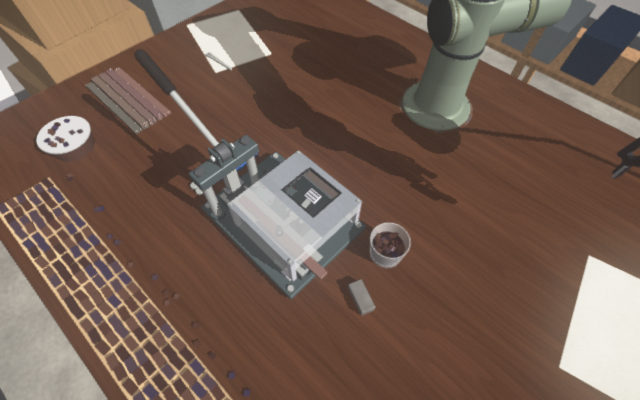

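View pics/top0.png

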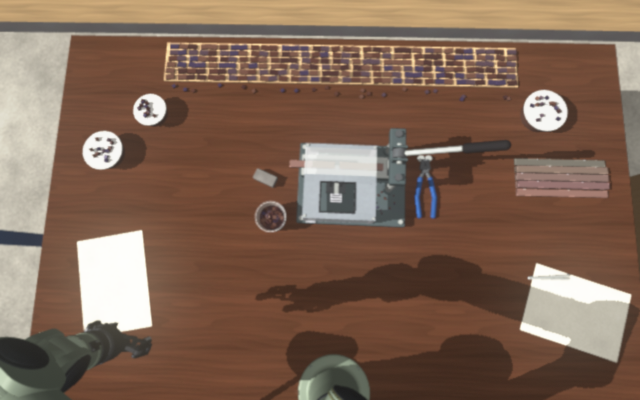

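View pics/wrist0.png

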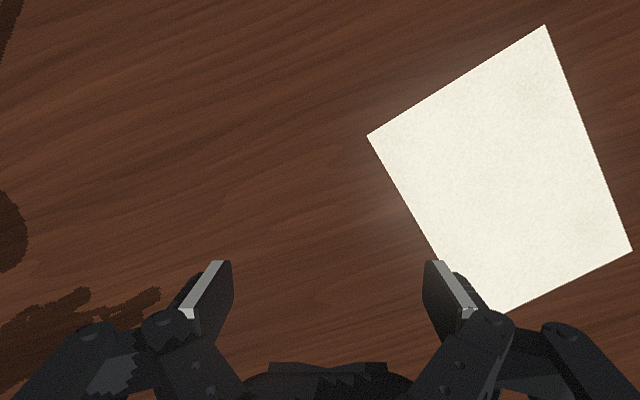

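The scene and top views show the guard's window at about (338,197) in top, with the pad as a light piece inside it. The yoke and nippers lie to its right, and the tub (270,216) and stone (265,178) to its left. I'll enlarge next.

```bash
python3 - <<'E'
import cv2
a=cv2.imread("pics/top0.png")[130:235,245:445]; cv2.imwrite("pics/topc.png",cv2.resize(a,None,fx=4,fy=4,interpolation=cv2.INTER_CUBIC)[:600])
a=cv2.imread("pics/scene0.png")[140:290,230:390]; cv2.imwrite("pics/scenec.png",cv2.resize(a,None,fx=4,fy=4,interpolation=cv2.INTER_CUBIC))
E
```

```text
(no output)
```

View pics/topc.png

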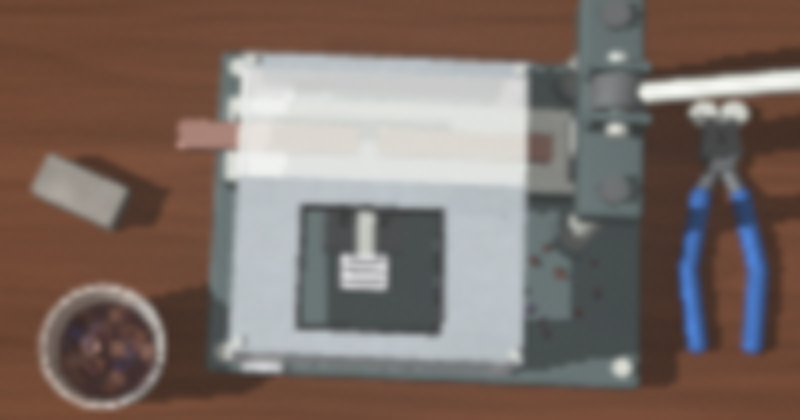

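View pics/scenec.png

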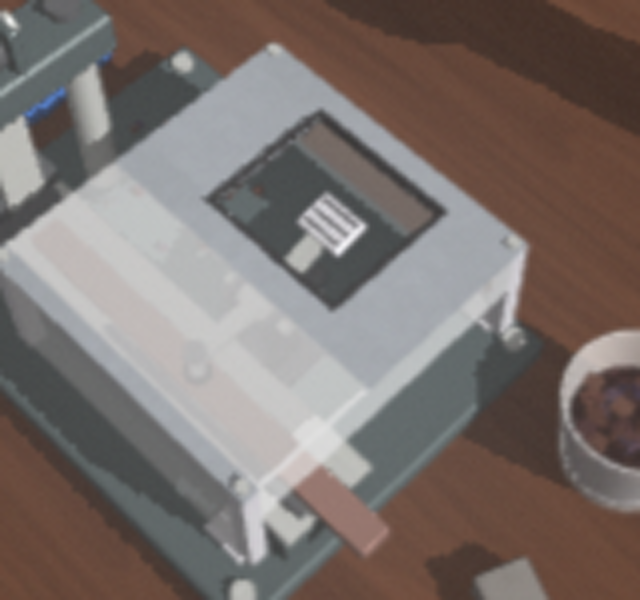

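```bash
cat > h.py <<'E'
import cv2, numpy as np, pickle
from scipy.spatial.transform import Rotation as R
def cam(s):
    h=s["frame"].shape[0]; f=h/2/np.tan(np.radians(s["fovy"])/2)
    return np.array([[f,0,s["cx"]],[0,f,s["cy"]],[0,0,1.]])
def pose(s,T_tool=None):
    if "T_tool_cam" in s:
        T=T_tool@s["T_tool_cam"]; return T[:3,:3],T[:3,3]
    return R.from_rotvec(s["orientation"]).as_matrix(),s["eye"]
def rays(s,px):
    u=cv2.undistortPoints(np.array(px,float).reshape(-1,1,2),cam(s),s["distortion"]).reshape(-1,2)
    return np.c_[u,np.ones(len(u))]
def onplane(s,px,z,T=None):
    M,e=pose(s,T); d=rays(s,px)@M.T
    return e+d*((np.asarray(z)-e[2])/d[:,2])[:,None]
def bydepth(s,px,T=None):
    M,e=pose(s,T); p=np.round(px).astype(int); D=s["depth"][p[:,1],p[:,0]]
    return e+(rays(s,px)*D[:,None])@M.T
def proj(s,P,T=None):
    M,e=pose(s,T); Q=(np.asarray(P)-e)@M
    return cv2.projectPoints(Q,np.zeros(3),np.zeros(3),cam(s),s["distortion"])[0].reshape(-1,2)
def toolT(st):
    T=np.eye(4);T[:3,:3]=R.from_rotvec(st["eef_rot"]).as_matrix();T[:3,3]=st["tool_pos"];return T
E
python3 - <<'E'
from h import *
np.set_printoptions(precision=4,suppress=True)
t=pickle.load(open("pics/top0.pkl","rb")); s=pickle.load(open("pics/scene0.pkl","rb"))
c=lambda a,ox,oy:(np.array(a)+.5)/4-.5+[ox,oy]
tw=c([(299,205),(444,207),(440,333),(297,329)],245,130)
sw=c([(321,110),(446,211),(332,310),(206,199)],230,140)
for n,cm,w in(("top",t,tw),("scene",s,sw)):
    P=onplane(cm,w,0.128); print(n,P,P.mean(0),np.linalg.norm(P-np.roll(P,-1,0),axis=1))
print("pad top",onplane(t,c([(364,272)],245,130),.113),bydepth(t,c([(364,272)],245,130)))
print("pad scene",onplane(s,c([(332,223)],230,140),.113),bydepth(s,c([(332,223)],230,140)))
print("guardtop depth",bydepth(t,c([(270,200),(480,300),(270,330)],245,130)))
# guard steel corners
print("rod end",onplane(t,c([(178,134)],245,130),.065))
st={"eef_rot":[-1.35974852,-0.93749182,0.94014118]}
print(R.from_rotvec(st["eef_rot"]).as_matrix())
E
```

```text
top [[ 0.6178  0.0551  0.128 ]
 [ 0.6188 -0.0512  0.128 ]
 [ 0.5257 -0.0492  0.128 ]
 [ 0.5261  0.0543  0.128 ]] [0.5721 0.0022 0.128 ] [0.1064 0.0931 0.1035 0.0917]
scene [[ 0.5226 -0.0485  0.128 ]
 [ 0.5243  0.0552  0.128 ]
 [ 0.6176  0.0537  0.128 ]
 [ 0.6155 -0.0512  0.128 ]] [0.57   0.0023 0.128 ] [0.1037 0.0933 0.1049 0.0929]
pad top [[0.5716 0.0061 0.113 ]] [[0.5715 0.0061 0.1134]]
pad scene [[0.5695 0.0065 0.113 ]] [[0.5696 0.0066 0.1132]]
guardtop depth [[ 0.6213  0.0766  0.1268]
 [ 0.5506 -0.078   0.1276]
 [ 0.5251  0.0739  0.1269]]
rod end [[0.6851 0.152  0.065 ]]
[[ 0.3539 -0.0009 -0.9353]
 [ 0.9353 -0.0016  0.3539]
 [-0.0018 -1.      0.0002]]
```

Both cameras put the window's outer edging at 93 x 105 mm (expected 94 x 106), centred at (0.571, 0.002). They put the pad at (0.5705, 0.0063, 0.113). Yaw is under 1°. Next I'll shut the jaws, move above the window and look again.

```bash
python3 - <<'E'
from rig import r, jaws, solve_ik, optics
from h import *
np.set_printoptions(precision=4,suppress=True)
rot=R.from_matrix(np.array([[0,0,-1],[1,0,0],[0,-1,0.]])).as_rotvec()
p=[0.567,0.006,0.215]
print(solve_ik(p,rot), solve_ik([0.567,.006,.088],rot))
jaws.clamp(20)
print(r.read_state()["finger_gap"],r.read_state()["time_s"])
r.move_pose(p,rot)
st=r.read_state(); s=optics.snapshot("wrist"); s2=optics.snapshot("scene")
pickle.dump((st,s,s2),open("pics/w1.pkl","wb"))
print(st["time_s"],st["q"],st["tool_pos"],st["wrist_force"])
cv2.imwrite("pics/w1.png",s["frame"][:,:,::-1]); cv2.imwrite("pics/s1.png",cv2.resize(s2["frame"][100:300,180:430,::-1],None,fx=3,fy=3))
E
```

```text
[-0.1196  0.3514 -0.1292  1.0902  0.     -0.1196] [-0.1196  0.4596 -0.3111  0.8002  0.     -0.1196]
0.0001589388851176108 0.9167
3.1667 [-0.1183  0.3513 -0.1294  1.0903  0.0002 -0.1194] [0.5669 0.0068 0.215 ] [-0.2419 -0.0265  1.2268]
```

View pics/w1.png

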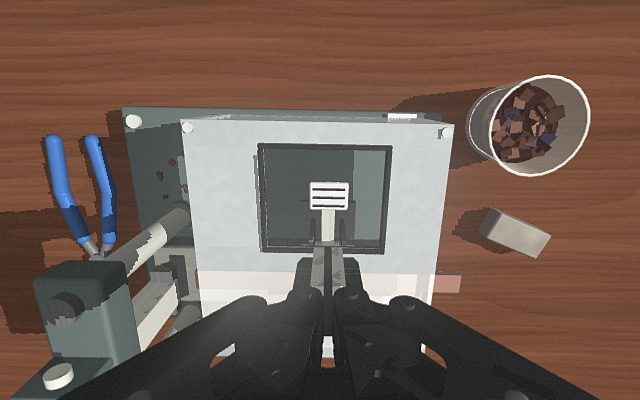

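View pics/s1.png

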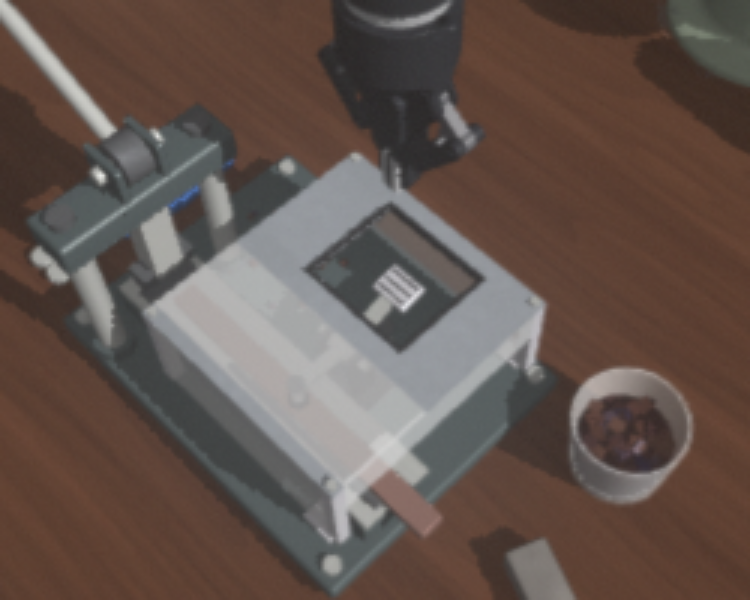

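The wrist view shows the shut fingertips at (328,245). The window's outer corners are at about (258,143), (391,147), (385,254) and (260,252), and the pad is at (329,196).

```bash
python3 - <<'E'
from h import *
np.set_printoptions(precision=4,suppress=True)
st,s,_=pickle.load(open("pics/w1.pkl","rb")); T=toolT(st)
P=onplane(s,[(258,143),(391,147),(385,254),(260,252)],.128,T); print(P,P.mean(0))
print("pad",onplane(s,[(329,196)],.113,T),bydepth(s,np.array([(329,196),(312,205),(346,205)]),T))
# finger geometry in tool frame
v,u=np.mgrid[0:400,0:640]; px=np.c_[u.ravel(),v.ravel()]
D=s["depth"].ravel(); k=(D>0)&(D<.3); 
C=rays(s,px[k])*D[k,None]; M=s["T_tool_cam"]; Q=C@M[:3,:3].T+M[:3,3]
for a in np.arange(0.005,-.11,-.01):
    q=Q[(Q[:,1]<a)&(Q[:,1]>a-.01)&(abs(Q[:,0])<.1)&(abs(Q[:,2])<.06)]
    if len(q): print("y",round(a,3),"x",q[:,0].min(),q[:,0].max(),"z",q[:,2].min(),q[:,2].max(),len(q))
E
```

```text
[[ 0.5242 -0.045   0.128 ]
 [ 0.5272  0.0588  0.128 ]
 [ 0.6195  0.0591  0.128 ]
 [ 0.6177 -0.0491  0.128 ]] [0.5722 0.0059 0.128 ]
pad [[0.5716 0.0105 0.113 ]] [[0.5711 0.0105 0.1147]
 [0.4917 0.009  0.3844]
 [0.5804 0.0255 0.1112]]
y -0.025 x -0.009379585191434222 0.014012777154833757 z 0.005106524003868351 0.010438487055060994 159
y -0.035 x -0.011257143998860023 0.01596879858645892 z 0.004910429218195372 0.010670507072520985 613
y -0.045 x -0.011284272528626047 0.01587804240657709 z 0.00490083677786092 0.010686164968759418 809
y -0.055 x -0.011272216698571508 0.015981860067047153 z -0.012266484699815589 0.010935039662011717 1018
y -0.065 x -0.029505766951792838 0.033926607857553984 z -0.013262836684943172 0.013023793651086413 1896
y -0.075 x -0.03794759297090556 0.042510430339524015 z -0.013216709999097992 0.013656029703746249 6862
y -0.085 x -0.04529734028319966 0.0495993072312938 z -0.010304436448749787 0.016951773664736894 5832
y -0.095 x -0.05384705310492409 0.05819236538500805 z -0.008911092773100898 0.0173728286548 10428
y -0.105 x -0.05883381854996105 0.06358014582496646 z 0.0024179133018260163 0.017700255433587095 10388
```

```bash
python3 - <<'E'
from h import *
np.set_printoptions(precision=4,suppress=True)
st,s,_=pickle.load(open("pics/w1.pkl","rb")); T=toolT(st)
for y in (0,-.01,-.02,-.03): 
  for z in (0,.011): print(y,z,proj(s,[(T@[0,y,z,1])[:3]],T))
for v in range(235,300,5): print(v,s["depth"][v,[315,328,340]])
a=s["frame"][220:320,260:400,::-1]; cv2.imwrite("pics/w1c.png",cv2.resize(a,None,fx=5,fy=5))
E
```

```text
0 0 [[323.4164 239.044 ]]
0 0.011 [[323.339  220.7724]]
-0.01 0 [[323.1985 246.6809]]
-0.01 0.011 [[323.1125 227.5376]]
-0.02 0 [[322.9553 255.2013]]
-0.02 0.011 [[322.8594 235.1012]]
-0.03 0 [[322.6823 264.768 ]]
-0.03 0.011 [[322.5744 243.6135]]
235 [0.3692 0.3093 0.3416]
240 [0.377  0.3119 0.3394]
245 [0.3167 0.3158 0.32  ]
250 [0.1485 0.1479 0.1486]
255 [0.1432 0.143  0.1439]
260 [0.1389 0.1389 0.1384]
265 [0.1353 0.1347 0.1348]
270 [0.1303 0.1316 0.1318]
275 [0.1278 0.1276 0.1279]
280 [0.1241 0.1243 0.1224]
285 [0.1203 0.121  0.1195]
290 [0.1158 0.1205 0.1155]
295 [0.1119 0.1207 0.1122]
```

View pics/w1c.png

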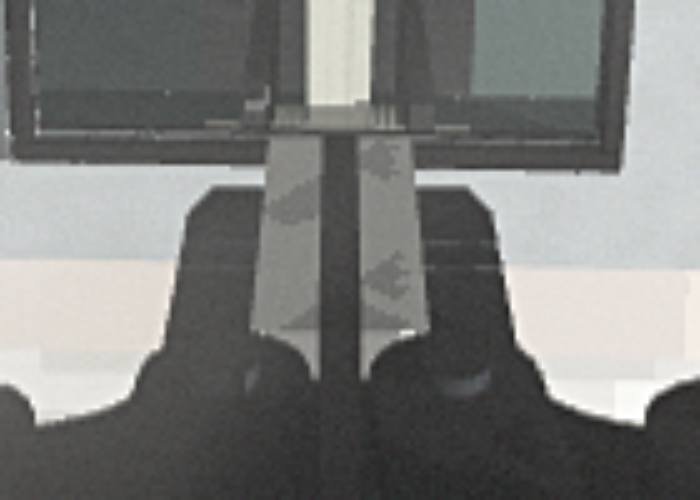

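The wrist depth puts the visible tips about 30 mm behind the nominal TCP. I'll check that against the scene camera.

```bash
python3 - <<'E'
from h import *
np.set_printoptions(precision=4,suppress=True)
st,s,c=pickle.load(open("pics/w1.pkl","rb")); T=toolT(st)
print(T)
for y in (0,-.01,-.02,-.03,-.04): print(y,proj(c,[(T@[0,y,0,1])[:3]]))
a=c["frame"][130:180,285:345,::-1]; cv2.imwrite("pics/s1c.png",cv2.resize(a,None,fx=12,fy=12,interpolation=0))
px=np.array([(u,v) for v in range(150,168,2) for u in (310,312,314)]); P=bydepth(c,px)
print(np.c_[px,P])
E
```

```text
[[-0.0012 -0.0001 -1.      0.5669]
 [ 1.      0.0003 -0.0012  0.0068]
 [ 0.0003 -1.      0.0001  0.215 ]
 [ 0.      0.      0.      1.    ]]
0 [[313.1437 168.8377]]
-0.01 [[313.1036 165.9849]]
-0.02 [[313.0625 163.0697]]
-0.03 [[313.0205 160.0899]]
-0.04 [[312.9775 157.0433]]
[[310.     150.       0.5778   0.0098   0.2892]
 [312.     150.       0.5776   0.0151   0.2935]
 [314.     150.       0.5772   0.0201   0.2973]
 [310.     152.       0.579    0.0109   0.2852]
 [312.     152.       0.5771   0.0145   0.2865]
 [314.     152.       0.5761   0.019    0.2895]
 [310.     154.       0.578    0.0097   0.2771]
 [312.     154.       0.5744   0.0117   0.2756]
 [314.     154.       0.5727   0.0156   0.2775]
 [310.     156.       0.577    0.0085   0.2689]
 [312.     156.       0.574    0.0112   0.2686]
 [314.     156.       0.5722   0.015    0.2702]
 [310.     158.       0.576    0.0074   0.2606]
 [312.     158.       0.5745   0.0116   0.2629]
 [314.     158.       0.5726   0.0154   0.2646]
 [310.     160.       0.5762   0.0075   0.2544]
 [312.     160.       0.5747   0.0117   0.2567]
 [314.     160.       0.5724   0.0151   0.2576]
 [310.     162.       0.5755   0.0065   0.2463]
 [312.     162.       0.5744   0.0113   0.2496]
 [314.     162.       0.5721   0.0147   0.2505]
 [310.     164.       0.5147  -0.0559   0.1263]
 [312.     164.       0.5114  -0.0522   0.1265]
 [314.     164.       0.509   -0.0477   0.1284]
 [310.     166.       0.519   -0.0516   0.1262]
 [312.     166.       0.5154  -0.0483   0.1258]
 [314.     166.       0.5115  -0.0453   0.1249]]
```

View pics/s1c.png

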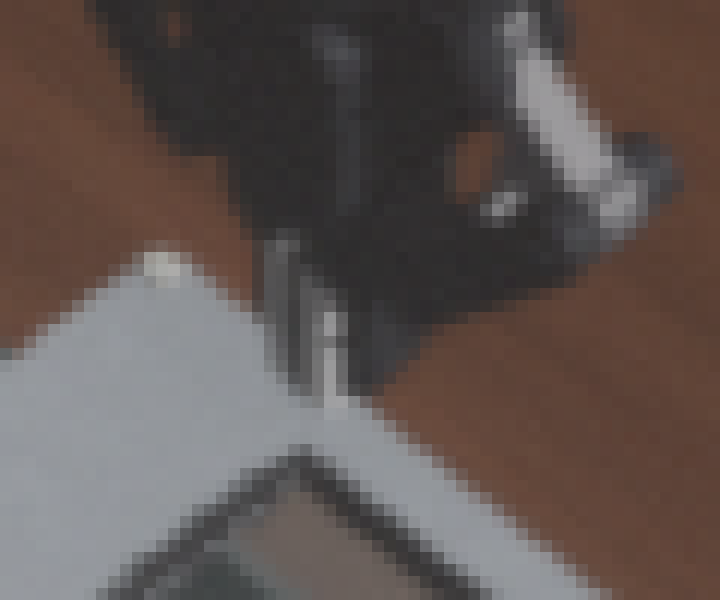

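Both cameras agree: the real tips sit about 29 mm behind the reported TCP. The sideways offset is 2 mm or less. So pad contact should come at a reported z of about 0.085 and the stop at about 0.062, and the knuckles at rim height (±32 mm) clear the window. I'll go down with force monitoring.

```bash
python3 - <<'E'
from rig import r, jaws, solve_ik, optics
from h import *
np.set_printoptions(precision=4,suppress=True)
def show(t,st): print(t,st["time_s"],st["tool_pos"],st["wrist_force"])
print(r.move_l([.567,.0068,.102],feed=.06,force_limit=5)); 
st=r.read_state(); show("a",st); s=optics.snapshot("wrist"); c=optics.snapshot("scene")
pickle.dump((st,s,c),open("pics/w2.pkl","wb"))
cv2.imwrite("pics/w2.png",s["frame"][:,:,::-1]); cv2.imwrite("pics/s2.png",cv2.resize(c["frame"][120:260,230:390,::-1],None,fx=4,fy=4,interpolation=cv2.INTER_CUBIC))
E
```

```text
False
a 5.3 [0.5672 0.0068 0.1023] [ 0.4097 -0.072  -0.1589]
```

View pics/w2.png

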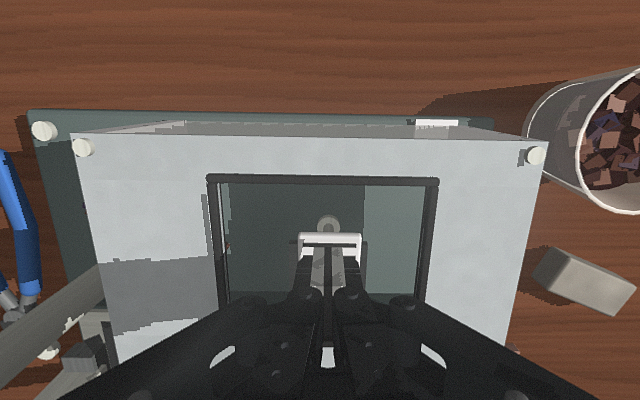

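View pics/s2.png

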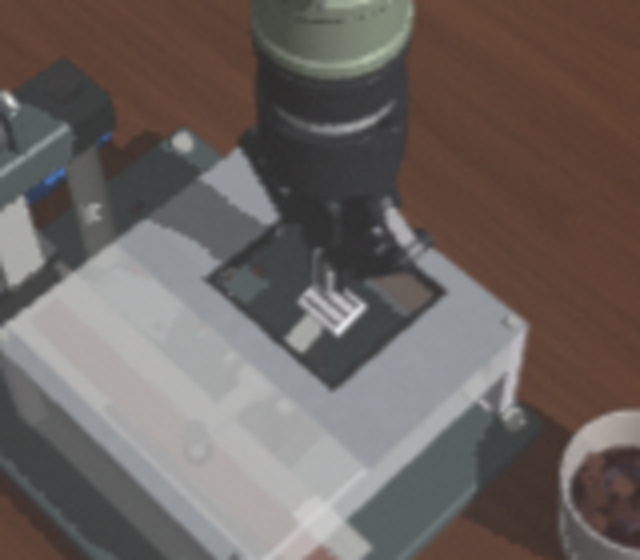

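The tips are centred over the pad: in the wrist view the pad spans columns 299–361 and the tips sit at 328. The sides are clear of the edging. Now I'll press.

```bash
python3 - <<'E'
from rig import r, jaws, solve_ik, optics
from h import *
np.set_printoptions(precision=4,suppress=True)
def show(t,st): print(t,round(st["time_s"],2),st["tool_pos"],st["wrist_force"],st["wrist_torque"])
for z in (.086,.078,.070,.064,.060,.057):
    hit=r.move_l([.567,.0068,z],feed=.02,force_limit=14); st=r.read_state(); show((z,hit),st)
    if hit or np.linalg.norm(st["wrist_force"])>16: break
s=optics.snapshot("wrist"); c=optics.snapshot("scene")
pickle.dump((st,s,c),open("pics/w3.pkl","wb"))
cv2.imwrite("pics/w3.png",s["frame"][:,:,::-1]); cv2.imwrite("pics/s3.png",cv2.resize(c["frame"][120:260,230:390,::-1],None,fx=4,fy=4,interpolation=cv2.INTER_CUBIC))
E
```

```text
(0.086, False) 6.35 [0.567  0.0068 0.0863] [-1.7508  1.1025  4.0486] [-0.003   0.4876 -0.0448]
(0.078, False) 6.9 [0.5665 0.0068 0.078 ] [-3.3322 -0.0113  5.2986] [-0.0161  0.778  -0.0188]
(0.07, False) 7.45 [0.5659 0.0068 0.0701] [-4.9351  0.3075  7.455 ] [ 0.0259  1.1211 -0.0452]
(0.064, False) 7.9 [0.5655 0.0068 0.0646] [-7.5955 -0.422  11.4564] [ 0.008   1.582  -0.0617]
(0.06, True) 8.11 [0.5654 0.0068 0.0646] [-3.0289  0.7586 10.9924] [ 0.0883  0.7228 -0.0237]
```

View pics/w3.png

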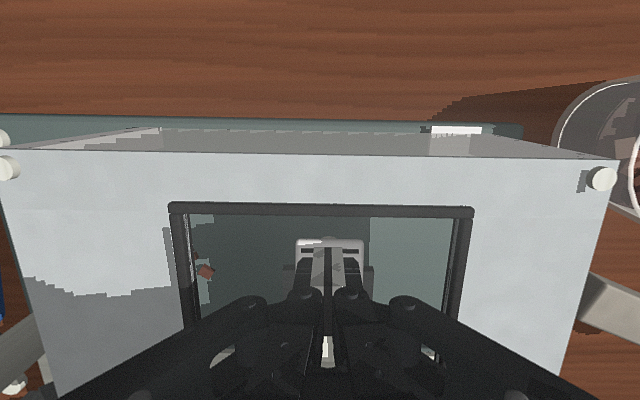

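View pics/s3.png

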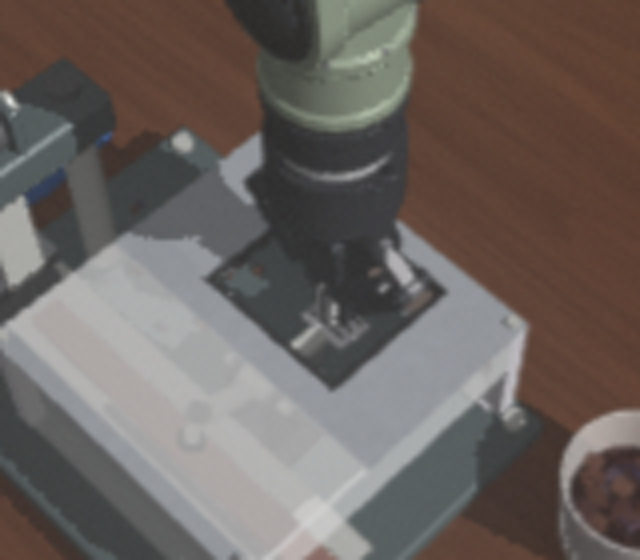

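Force and height suggest the lever is at or near its stop: 22 mm of travel and 11 N. I'll check by pressing slightly more, looking for a steep rise in force without movement.

```bash
python3 - <<'E'
from rig import r, jaws, solve_ik, optics
from h import *
np.set_printoptions(precision=4,suppress=True)
def show(t,st): print(t,round(st["time_s"],2),st["tool_pos"],st["wrist_force"],st["wrist_torque"])
show("now",r.read_state())
for z in (.0635,.0625,.0615,.0605):
    hit=r.move_l([.5655,.0068,z],feed=.01,force_limit=15); r.sleep(.15); st=r.read_state(); show((z,hit),st)
    if hit or np.linalg.norm(st["wrist_force"])>22: break
s=optics.snapshot("wrist"); c=optics.snapshot("scene"); t=optics.snapshot("top")
pickle.dump((st,s,c,t),open("pics/w4.pkl","wb"))
cv2.imwrite("pics/w4c.png",cv2.resize(s["frame"][180:340,160:490,::-1],None,fx=2.4,fy=2.4,interpolation=cv2.INTER_CUBIC)); cv2.imwrite("pics/s4.png",cv2.resize(c["frame"][140:290,230:390,::-1],None,fx=4,fy=4,interpolation=cv2.INTER_CUBIC))
# pad plane from wrist depth
T=toolT(st)
px=np.array([(305,242),(330,240),(355,242),(303,250),(358,250),(303,255),(358,255),(303,260),(358,262)]); print(np.c_[px,bydepth(s,px,T)])
# foot: scene depth
px=np.array([(277,244),(278,246),(279,248)]); print(bydepth(pickle.load(open("pics/scene0.pkl","rb")),px),bydepth(c,px))
E
```

```text
now 8.21 [0.5654 0.0067 0.0646] [-3.781   0.12   12.3875] [-0.0165  0.7875  0.0092]
(0.0635, False) 8.62 [0.5654 0.0068 0.0646] [-5.5534  0.0063 11.6634] [0.0327 1.1179 0.0003]
(0.0625, False) 9.03 [0.5655 0.0068 0.0644] [-7.8054  0.9432 18.5522] [0.1111 1.5261 0.028 ]
(0.0615, False) 9.43 [0.5655 0.0067 0.0642] [-9.5697 -0.1273 23.8536] [0.0645 1.9639 0.0107]
[[305.     242.       0.5572  -0.002    0.0866]
 [330.     240.       0.5562   0.0103   0.0864]
 [355.     242.       0.5567   0.0224   0.0878]
 [303.     250.       0.5599  -0.0028   0.0899]
 [358.     250.       0.5602   0.0239   0.0892]
 [303.     255.       0.5631  -0.0029   0.0888]
 [358.     255.       0.5628   0.0239   0.0894]
 [303.     260.       0.5594  -0.002    0.1012]
 [358.     262.       0.5661   0.0239   0.0904]]
[[0.7165 0.0435 0.1247]
 [0.7183 0.0488 0.1253]
 [0.7202 0.0539 0.1258]] [[0.7168 0.0441 0.1261]
 [0.7183 0.0487 0.1251]
 [0.7207 0.0547 0.1278]]
```

View pics/w4c.png

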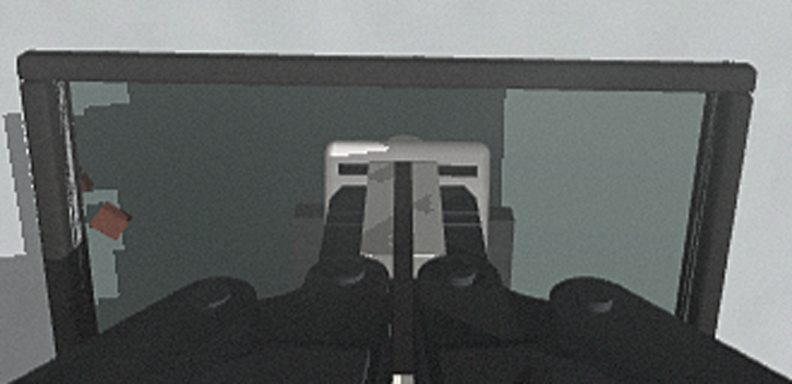

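View pics/s4.png

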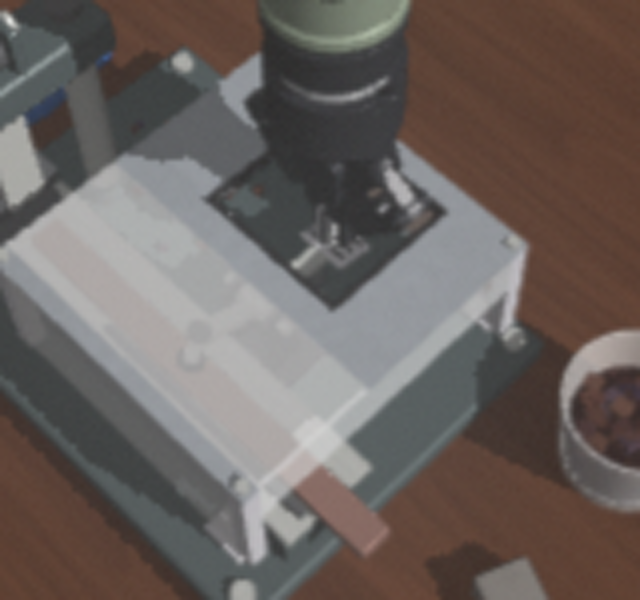

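The pad's near edge is now at 87 mm and rises away from the robot, so it is tilted the other way. The force climbs about 6 N per commanded mm with only 0.2 mm of motion, so the lever is on its stop. In the scene view the foot has lifted clear of the rod, from crop (197,368) to (195,345), and the rod's end is unmoved. I'm handing in while holding.

```bash
python3 - <<'E'
from rig import r
s=r.read_state(); print(s["time_s"],s["tool_pos"],s["wrist_force"])
r.sign_off()
E
```

```text
9.575 [0.56551362 0.00676883 0.06414075] [-9.9521504   1.44991539 24.24545752]
the job is handed in; nothing more can be done
```

The lever is pressed down onto its stop and still held there. I handed the job in at 9.6 s with about 24 N pushing down on the pad. I shut the jaws, went straight down through the window and pressed with the fingertips. Nothing was gripped.

**Last checks:**
- **Lever at its stop:** the fingertips travelled about 22 mm after touching the pad. The last 2 mm of commanded motion moved the tips only 0.4 mm while the force roughly doubled. The pad's near edge is now at 87 mm and it tilts the other way.
- **Foot and rod:** the foot looks lifted off the rod in the scene camera, and the rod's end is where it was. I couldn't measure the foot's rise by depth, because the clear sheet blocks the reading.
- **Guard:** there was no unexplained force before the fingers met the pad, and the pictures show the fingers clear of the edging.
- **Loose items:** the tub and stone appear unmoved in the last views. I didn't look at the nippers again at the end, but the arm never went near them.

**Disagreements:**
- **Fingertip position:** both cameras showed the real tips about 29 mm behind the stated tool point. I went by the cameras and the force, and contact came within about 2 mm of where that predicted.
- **Pad position sideways:** the wrist camera and the fixed cameras differed by about 4 mm. I aimed between them, and the tips landed near the middle of the pad.

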